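Set out the bench for a nose-pad repair

ROBOT

A 7-joint arm with a two-finger parallel gripper is mounted at the origin on a cart in front of the work surface, level with it; the furniture and walls round the work are solid. World frame = base frame: x ahead of the robot, y to its left, z up, the work surface at z = 0. Lengths are in mm, angles in rad, forces in N, time in s.
With the tool pointing down it reaches from about 350 to 775 mm from the base axis. Payload 3.1 kg.
Tool frame: the origin (TCP) lies at the very end of the fingers, on their centre line; the grasp point (between the pads) lies 19 mm behind it; x points along the fingers, z is the direction in which the jaws open and shut, and the axes are right-handed (so a half turn about x gives the same grasp; the last joint's range is limited). The gripper opens to 85 mm and grips with 20 to 120 N. Pads are 22 mm wide; open, the fingers measure 114 mm over their backs; the gripper's body (76 mm by 85 mm) begins 54 mm behind the grasp point. The pads swing forward as they close: fully open they stand 13 mm farther back than shut.
Start: joints at [-1.23, 0.311, 0.014, 1.512, -0.004, 1.319, -0.027], TCP at [205.41, 510.22, 231.304] pointing down, gripper open.
Joint ranges: [-2.7, 2.7], [-0.3, 1.91], [-1.27, 1.3], [0.12, 2.57], [-1.44, 4.58], [0.2, 2.03], [-3.05, 3.05]. Speed limits (rad/s): [2.79, 2.79, 3.14, 3.14, 3.14, 3.14, 3.14].

INTERFACE

Orientations are given as a rotation vector (axis times angle).
In Python, from station import state, get_image, calibration, sign_off gives the robot as it stands. The module is installed in compiled form; this text tells all that it offers.
- The arm moves only by the tool apply_moves, never from a script. Its argument "steps" is a list that holds one entry, the list of rows, each a list of 6 numbers: the shift along the tool's x, y, z in cm, then the turn, a rotation vector about the tool's x, y, z in rad. In form: [[[tx, ty, tz, wx, wy, wz], ...]]. A call has 1 to 12 rows; each row shifts and turns the commanded pose from where the row before left it, along the tool's axes as they then stand; what a row does not reach is not made up. A row lasts 1/12 s, in which the tool goes at most 41.7 mm and 7.16 degrees, less where a joint would pass 70% of its speed; a pose out of reach is approached as far as the arm can. A call with a gripper value outside its range is refused whole. "hand" is the closure in counts, from 0 (fully open) to 255 (shut), set as the call begins (left out, the last holds). The fingers move at their own pace and stop on an object; "grip_force" is the grip in N (left out, the last holds). Time passes only in rows, so rows that do not move let the fingers close. It gives the time, the measured TCP pose, the force and the opening at its end, in the units of the state.
- state(): the state, without advancing time (a new reading comes with each control period).
- get_image(name): name is "side" or "top"; returns the picture (480x640x3 uint8, red, green, blue); there is no depth.
- calibration(name): a dict with "camera_matrix" (3x3 intrinsics, pixels), "origin" and "rotation" of the camera in the world. Camera axes: x right, y up, looking along -z (the intrinsics and any distortion apply to the point x, -y, -z); pixel columns grow to the right and rows downward; lengths in mm; the calibration is good to about 2 mm. A picture is of the moment at which its call begins. calibration takes no time and is no camera call.
- sign_off(): hands the job in, once; it reports no verdict.
The state is a dict: "time": time; "joint_pos": joint angles; "dq": joint speeds; "effort": joint torques, N m; "ee_pos": TCP position; "eef_rot": TCP orientation; "wrist_force": force on the tool from outside, world axes, zero at the start; "torque": the same for the moment, N m; "width": finger opening in mm.
Only numpy, scipy, OpenCV 4.12 (cv2) and the standard library are available. Lean on these libraries where they do the work, as an engineer would, in place of code of your own. Each camera call takes 0.05 s, during which the arm holds its last target.

TASK

Set out a row for the next repair along the robot's side of the closed spectacle case, parallel to it and about 3 cm clear of it: stand the cap bottle in front of the end of the case that is nearer the parts bin, the jar of nose pads in front of the other end, and lay the small tape roll flat midway between them, in front of the middle of the case. Then stand the black loupe, wide rim down, centred on top of the tape roll. Keep the bottle and the jar upright, and do not disturb the parts bin, the tool block or the tweezers.

Things in the scene. Friction and masses are not known exactly. Their poses are not given: they have to be found in the camera images.
- case: Dark blue closed hard spectacle case lying on the free front part of the bench (not the one far back), 65 (x) x 161 (y, its long axis) x 43 mm high; it does not move. Origin: centre of its underside. Its -x axis points to the robot's side (within 0.2 rad of world -x), so the front face is at x = -32 and the two ends at y = +80 and y = -80 in its frame.
- bin: Small grey open parts bin, 99 (x) x 68 (y) x 36 mm high, standing beyond one end of the case (left or right) with its long side running away from the robot. Origin: centre of its underside. Not to be disturbed.
- punch_block: Beech tool block with upright pin punches, in the front part of the bench (not the one far back), 45 (x) x 110 (y) mm, the wood 34 mm and the punches up to 84 mm high, standing beyond the end of the case opposite the bin, its long side running away from the robot. Origin: centre of its underside. Not to be disturbed.
- tweezers: Slim steel tweezers lying near the front edge of the bench, 12 (x) x 122 (y, long axis) x 8 mm. Origin: centre of the underside. Not to be disturbed.
- cement: Small brown cap bottle with a black cap, upright, 31 mm diameter, 62 mm high in all; solid to grip from the bench to 45 mm up. Origin: centre of its underside, z up along its axis. 40 to 85 g.
- pad_jar: Squat clear jar of nose pads with a white cap (fixed on), upright, 44 mm high, 40 mm diameter at the body, 42 mm at the cap (the top 8 mm). Origin: centre of its underside, z up along its axis. 35 to 70 g.
- tape_roll: Small roll of marking tape lying flat, a flat ring of 44 mm outer diameter, 12 mm high; grip across its outside. Origin: centre of its underside, z up. About 30 g.
- loupe: Black watchmaker's loupe, a round cup standing on its wide rim, 37 mm diameter at the rim, 31 mm high. Origin: centre of its wide underside, z up along its axis. About 30 g.
Not all that is in view belongs to the job. What is shaped like the loupe but orange or purple is not meant.

How it is judged (in metres and radians):
At the end, for the whole second after the job is handed in: Bottle, jar and roll on the bench, centres 60-102 mm in front of the case centre (case frame); bottle 52-96 mm toward the end nearer the bin, jar 52-96 mm toward the other, roll within 15 mm of the middle; loupe rim down on the roll within 10 mm; all upright (0.12 rad), at rest (x of cement in the frame of case between -0.102 and -0.06 m and x of pad_jar in the frame of case between -0.102 and -0.06 m and x of tape_roll in the frame of case between -0.102 and -0.06 m and y of tape_roll in the frame of case between -0.015 and 0.015 m and ((y of bin in the frame of case above 0 m and y of cement in the frame of case between 0.052 and 0.096 m and y of pad_jar in the frame of case between -0.096 and -0.052 m) or (y of bin in the frame of case below 0 m and y of cement in the frame of case between -0.096 and -0.052 m and y of pad_jar in the frame of case between 0.052 and 0.096 m)) and horizontal distance between loupe and tape_roll below 0.01 m and height (world z) of loupe between 0.008 and 0.018 m and height (world z) of each of cement, pad_jar, tape_roll below 0.006 m and angle between each of cement, pad_jar, tape_roll, loupe's own z axis and vertical below 0.12 rad and linear speed of each of cement, pad_jar, tape_roll, loupe below 0.02 m/s); the robot touches nothing.
It fails at once if the bottle or the jar is tipped over (angle between any of cement, pad_jar's own z axis and vertical above 0.7 rad).
It fails at once if the parts bin, the tool block or the tweezers are shifted by more than 15 mm (distance of any of bin, punch_block, tweezers from where it was at the start of the episode above 0.015 m).
It also fails if it takes over 106 s, if anything falls off the work surface, if the arm or the gripper's body presses on something with over 40 N, if the wrist force passes 120 N, or if a joint passes its speed limit or range.

## Working session

There is one attempt and no reset: what is moved stays moved. The work goes in short steps, Python scripts to look and compute and a tool call to move; the robot and the scene stay as the last step left them, time stands still between calls to the robot, and variables do not carry over. Pictures are saved under pics/ and viewed, and the job is handed in when it is done.

Besides the shell and the picture viewer there is one more tool, called after "Emit:" by a JSON object that holds its "method" and its "body". apply_moves: Moves the arm, as the interface text tells. Its arguments: {"type":"object","properties":{"steps":{"type":"array","items":{"type":"array","items":{"type":"array","items":{"type":"number"}}}},"hand":{"type":"number"},"grip_force":{"type":"number"}},"required":["steps"]}

```bash
mkdir -p pics; python3 - <<'E'
from station import *
import cv2,numpy as np
s=state();print(s)
for n in("side","top"):
    im=get_image(n);cv2.imwrite(f"pics/{n}0.png",im[:,:,::-1]);c=calibration(n);print(n,{k:np.round(v,4).tolist() if not isinstance(v,str) else v for k,v in c.items()})
E
```

```text
{'time': 0.0, 'joint_pos': array([-1.22968344,  0.31170412,  0.01398082,  1.51301071, -0.00441915,
        1.31919756, -0.02720592]), 'dq': array([-0.00015699,  0.00168321,  0.0009278 ,  0.00129456, -0.00071903,
       -0.00143393, -0.00131055]), 'effort': array([-1.05773636e-04, -3.79914308e+01,  1.45893898e-01, -2.30589795e+01,
        1.22669013e-02,  1.36976817e-02, -3.01354355e-06]), 'ee_pos': array([205.1546015 , 509.54288634, 230.25157862]), 'eef_rot': array([-0.92416779,  1.3682031 ,  0.9219573 ]), 'wrist_force': array([ 0.57109471,  0.41876594, -0.35593693]), 'torque': array([ 0.04076321,  0.00608495, -0.00616974]), 'width': 85.35753289801522}
side {'camera_matrix': [[437.6671, 0.0, 312.5401], [0.0, 437.6671, 234.8773], [0.0, 0.0, 1.0]], 'origin': [206.6517, -669.1894, 575.4136], 'rotation': [0.8619, -0.2384, -0.4476]}
top {'camera_matrix': [[441.7317, 0.0, 310.64], [0.0, 441.7317, 234.9898], [0.0, 0.0, 1.0]], 'origin': [371.6615, -88.0464, 984.613], 'rotation': [0.1415, -0.1276, -1.5784]}
```

View pics/top0.png

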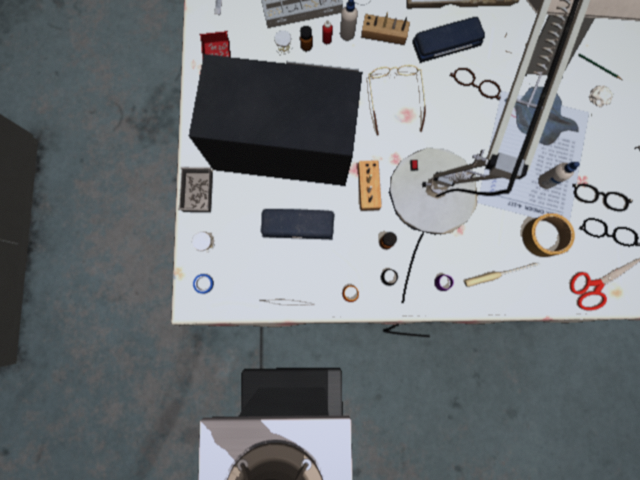

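View pics/side0.png

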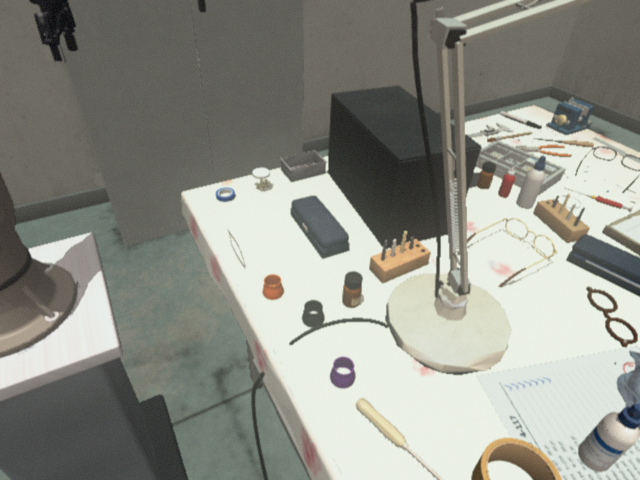

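```bash
cat > h.py <<'E'
import cv2,numpy as np
from scipy.spatial.transform import Rotation as R
from station import *
def cast(n,uv,z):
    c=calibration(n);K=np.array(c["camera_matrix"]);o=np.array(c["origin"]);M=np.array(c["rotation"])
    M=R.from_rotvec(M).as_matrix() if M.ndim==1 else M
    d=np.linalg.inv(K)@[uv[0],uv[1],1];d=M@(d*[1,-1,-1]);return (o+d*(z-o[2])/d[2])[:2]
def proj(n,p):
    c=calibration(n);K=np.array(c["camera_matrix"]);M=R.from_rotvec(c["rotation"]).as_matrix()
    q=M.T@(np.array(p)-c["origin"]);q=K@(q*[1,-1,-1]);return q[:2]/q[2]
E
python3 - <<'E'
from h import *
print(calibration("top").keys())
im=cv2.imread("pics/top0.png");c=im[140:330,165:470];cv2.imwrite("pics/tc0.png",cv2.resize(c,None,fx=2.6,fy=2.6,interpolation=cv2.INTER_CUBIC))
im=cv2.imread("pics/side0.png");c=im[140:400,180:420];cv2.imwrite("pics/sc0.png",cv2.resize(c,None,fx=2.3,fy=2.3,interpolation=cv2.INTER_CUBIC))
for n,u in [("bottle",(387,240)),("jar",(204,241)),("tape",(203,284)),("loupe",(389,277))]: print(n,cast("top",u,20))
E
```

```text
dict_keys(['camera_matrix', 'origin', 'rotation'])
bottle [ 525.01890622 -248.94520243]
jar [527.85430903 156.01321168]
tape [432.94924929 155.3309807 ]
loupe [ 443.4334062  -249.99998914]
```

View pics/tc0.png

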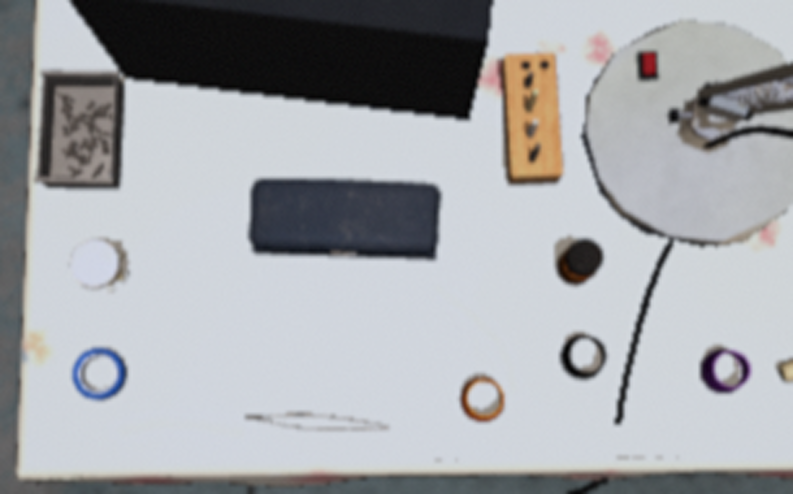

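View pics/sc0.png

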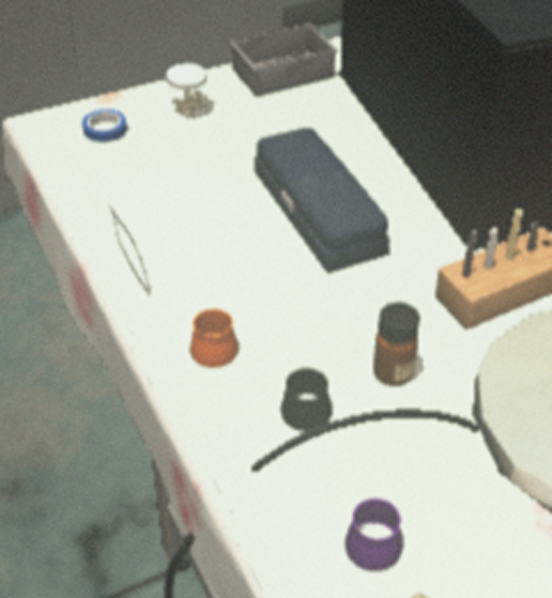

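```bash
python3 - <<'E'
from h import *
im=cv2.imread("pics/top0.png");hsv=cv2.cvtColor(im,cv2.COLOR_BGR2HSV);g=im.max(2)
def blob(m,x0,x1,y0,y1,name):
    mm=np.zeros_like(m);mm[y0:y1,x0:x1]=m[y0:y1,x0:x1]
    cs,_=cv2.findContours(mm,cv2.RETR_EXTERNAL,cv2.CHAIN_APPROX_NONE);c=max(cs,key=cv2.contourArea)
    print(name,cv2.contourArea(c),cv2.minAreaRect(c),cv2.minEnclosingCircle(c),cv2.boundingRect(c));return c
dark=(g<110).astype(np.uint8)
c=blob(dark,245,345,195,250,"case");b=cv2.boxPoints(cv2.minAreaRect(c))
for z in(0,20,43):print(z,[cast("top",q,z).round(1).tolist() for q in b])
c=blob((g<75).astype(np.uint8),370,405,225,255,"cap")
c2=blob(dark,370,405,225,255,"bottle")
c=blob(dark,375,402,263,290,"loupe")
blue=((hsv[...,1]>90)&(hsv[...,0]>95)&(hsv[...,0]<130)).astype(np.uint8)
c=blob(blue,185,222,265,300,"tape");print("tape",cast("top",cv2.minEnclosingCircle(c)[0],10))
print(im[241,190:220].tolist()); print(im[228:256,204].tolist())
c=blob((g<180).astype(np.uint8),235,335,290,310,"tw");(x,y,w,h)=cv2.boundingRect(c);print(cast("top",(x,y),4),cast("top",(x+w,y+h),4))
c=blob((hsv[...,1]>80).astype(np.uint8),350,385,150,215,"punch");(x,y,w,h)=cv2.boundingRect(c);print(cast("top",(x,y),34),cast("top",(x+w,y+h),34))
E
```

```text
case 1940.5 ((297.01611328125, 223.5172119140625), (71.8267822265625, 28.750701904296875), 1.9091522693634033) ((297.0539245605469, 222.70431518554688), 37.233070373535156) (261, 209, 73, 31)
0 [[539.4, 32.9], [606.1, 31.2], [598.3, -132.9], [531.8, -129.4]]
20 [[536.0, 30.4], [601.3, 28.8], [593.7, -132.0], [528.6, -128.6]]
43 [[532.0, 27.6], [595.8, 26.0], [588.4, -130.9], [524.8, -127.6]]
cap 172.0 ((387.50006103515625, 240.5000457763672), (12.727920532226562, 16.970561981201172), 45.0) ((387.5, 240.5), 8.746527671813965) (380, 233, 16, 16)
bottle 201.5 ((387.25006103515625, 240.2500457763672), (13.435027122497559, 18.384777069091797), 45.0) ((387.5384521484375, 240.46153259277344), 9.246882438659668) (379, 232, 18, 17)
loupe 63.0 ((389.0, 277.0), (16.0, 16.0), 90.0) ((388.8584899902344, 276.5754699707031), 8.501614570617676) (381, 269, 17, 17)
tape 282.0 ((202.5, 283.5), (19.0, 19.0), 90.0) ((202.5416717529297, 283.1319580078125), 9.963489532470703) (193, 274, 20, 20)
tape [435.5012295  158.92437217]
[[215, 209, 204], [206, 200, 196], [214, 206, 202], [223, 212, 207], [226, 213, 
[... 589 characters left out ...]
, 213, 208], [224, 212, 207], [226, 214, 208], [227, 212, 208], [227, 211, 207], [228, 213, 207], [227, 213, 207], [227, 212, 207], [227, 213, 208], [228, 213, 209], [228, 213, 207], [219, 207, 202], [187, 179, 178], [182, 177, 175], [210, 203, 199], [219, 212, 208], [220, 213, 208], [218, 213, 207], [219, 213, 208]]
tw 11.5 ((263.5, 300.0), (2.0, 9.0), 90.0) ((263.5, 300.5), 4.527792930603027) (259, 299, 10, 3)
[399.65894827  34.85099268] [392.88424048  12.79429562]
punch 943.0 ((368.63275146484375, 184.9911651611328), (49.02450180053711, 21.48563575744629), 86.18592071533203) ((368.5, 185.0), 25.460853576660156) (357, 161, 24, 49)
[ 703.32166479 -186.57988311] [ 589.83800802 -236.12014365]
```

```bash
python3 - <<'E'
from h import *
est={"cement":(387.5,240.5,62),"jar":(200.7,240.3,44),"tape":(202.7,283.3,12),"loupe":(388.9,276.7,3)}
D={"cement":31,"jar":42,"tape":44,"loupe":37}
im=cv2.imread("pics/side0.png");tp=cv2.imread("pics/top0.png")
def circ(p,r,z):return [(p[0]+r*np.cos(a),p[1]+r*np.sin(a),z) for a in np.linspace(0,6.28,60)]
for I,n in((im,"side"),(tp,"top")):
    S=4
    I=cv2.resize(I,None,fx=S,fy=S,interpolation=cv2.INTER_CUBIC)
    def dr(pts,col):
        q=np.array([(proj(n,p)+.5)*S for p in pts]).astype(int);cv2.polylines(I,[q],True,col,1)
    for k,(u,v,z) in est.items():
        p=cast("top",(u,v),z);
        if n=="top":print(k,p.round(1))
        dr(circ(p,D[k]/2,0),(0,0,255));dr(circ(p,D[k]/2,{"cement":62,"jar":44,"tape":12,"loupe":31}[k]),(0,255,0))
    ps=-.042;c=np.array([564,-50.5]);
    for z in(0,22,43):
        dr([(*(c+R.from_euler("z",ps).as_matrix()[:2,:2]@[a,b]),z) for a,b in((-32.5,-80.5),(32.5,-80.5),(32.5,80.5),(-32.5,80.5))],(0,200,255))
    if n=="side":o=I[160*S:330*S,210*S:370*S]
    else:o=I[200*S:310*S,180*S:410*S]
    cv2.imwrite(f"pics/ov_{n}.png",cv2.resize(o,None,fx=.85,fy=.85) )
    print(o.shape)
E
```

```text
(680, 640, 3)
cement [ 517.3 -243. ]
jar [525.6 157.1]
tape [435.  158.1]
loupe [ 445.4 -252.7]
(440, 920, 3)
```

View pics/ov_side.png

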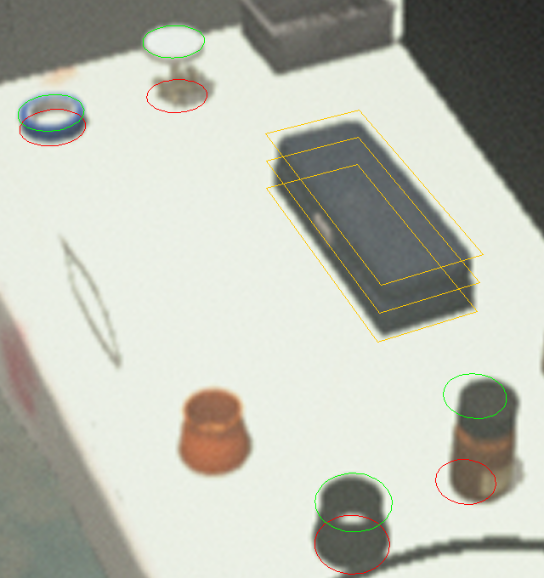

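View pics/ov_top.png

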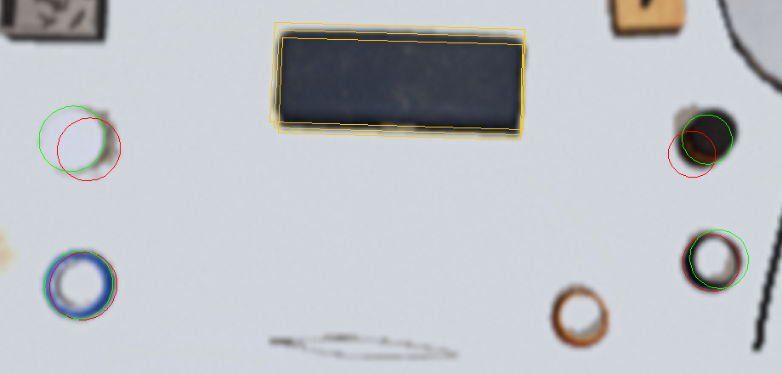

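```bash
python3 - <<'E'
from h import *
def s(x,y):return (x/3.4+210-.5,y/3.4+160-.5)
def t(x,y):return (x/3.4+180-.5,y/3.4+200-.5)
print("cem side top",cast("side",s(488,393),62),"base",cast("side",s(479,484),0),"top view cap",cast("top",t(714,133),62))
print("jar side",cast("side",s(173,42),44),"top",cast("top",t(75,139),44))
print("tape side",cast("side",s(52,113),12),"top",cast("top",t(79,286),11), "loupe side base",cast("side",s(351,543),0),"top",cast("top",t(711,262),2))
for p in [(277,187),(380,335),(474,305)]: print("case side corner z0",cast("side",s(*p),0),cast("side",s(*p),8))
E
```

```text
cem side top [ 524.06580728 -244.17573773] base [ 522.47574812 -247.48523734] top view cap [ 521.23244885 -247.33204798]
jar side [524.83543038 156.83415754] top [525.38680115 155.27137604]
tape side [435.39528806 157.41408393] top [434.36587698 158.21117097] loupe side base [ 445.18143279 -251.82520414] top [ 445.75899689 -252.21583746]
case side corner z0 [541.4733896   29.83832565] [536.81834843  20.1197125 ]
case side corner z0 [ 532.14141138 -124.558968  ] [ 527.61611311 -132.13098884]
case side corner z0 [ 594.48406938 -126.47024543] [ 589.09201842 -134.0156937 ]
```

```bash
cat >> h.py <<'E'
def plan(target,yaw=0.0):
    """delta to TCP target (mm) with tool down, jaws along world y rotated by yaw: in tool axes (cm), and rotvec"""
    s=state();T=R.from_rotvec(s["eef_rot"]);best=None
    for k in(0,np.pi):
        z=np.array([-np.sin(yaw+k),np.cos(yaw+k),0]);x=np.array([0,0,-1.]);y=np.cross(z,x)
        G=R.from_matrix(np.column_stack([x,y,z]));w=(T.inv()*G).as_rotvec()
        if best is None or np.linalg.norm(w)<np.linalg.norm(best[0]):best=(w,G)
    d=np.array(target)-s["ee_pos"]
    print("tool axes cols\n",T.as_matrix().round(3));print("q",s["joint_pos"].round(2),"t",s["time"],"pos",s["ee_pos"].round(1),"F",s["wrist_force"].round(1),"w",round(s["width"],1))
    print("world d",d.round(1),"tool d cm",(T.inv().apply(d)/10).round(2),"in goal axes",(best[1].inv().apply(d)/10).round(2),"rot",best[0].round(3))
E
python3 -c "
from h import *
plan((525,156,120))
for u in [(181,168),(212,168),(212,211),(181,211)]:print(cast('top',u,36))"
```

```text
tool axes cols
 [[-0.001 -0.928  0.373]
 [-0.002  0.373  0.928]
 [-1.    -0.    -0.002]]
q [-1.23  0.31  0.01  1.51 -0.    1.32 -0.03] t 0.1 pos [205.2 509.6 230.3] F [ 0.  -0.5 -0.2] w 85.5
world d [ 319.8 -353.6 -110.3] tool d cm [ 11.08 -42.87 -20.83] in goal axes [ 11.03 -31.98 -35.36] rot [-0.383 -0.002 -0.   ]
[691.8876464  208.72775059]
[690.8957066  138.98679231]
[592.04320811 136.30726415]
[592.94874437 204.85911733]
```

Emit:
{"method": "apply_moves", "body": {"steps": [[[0,0,0,-0.096,0,0],[0,0,0,-0.096,0,0],[0,0,0,-0.096,0,0],[0,0,0,-0.095,0,0],[0,-2.5,-2.7,0,0,0],[0,-2.5,-2.7,0,0,0],[0,-2.5,-2.7,0,0,0],[0,-2.5,-2.7,0,0,0],[0,-2.5,-2.7,0,0,0],[0,-2.5,-2.7,0,0,0],[0,-2.5,-2.7,0,0,0],[0,-2.5,-2.7,0,0,0]]], "hand": 0, "grip_force": 30}}

```text
time: 1.1
ee_pos: [406.1, 292.5, 231.0]
eef_rot: [-1.209, 1.21, 1.21]
wrist_force: [1.1, 0.1, -0.6]
width: 85.5
```

```bash
python3 -c "
from h import *
plan((525,156,120))"
```

```text
tool axes cols
 [[-0.001 -1.    -0.   ]
 [-0.    -0.     1.   ]
 [-1.     0.001 -0.   ]]
q [-0.77  0.21  0.14  1.65 -0.03  1.29  0.94] t 1.1 pos [406.1 292.5 231. ] F [ 1.1  0.1 -0.6] w 85.5
world d [ 118.9 -136.5 -111. ] tool d cm [ 11.09 -11.89 -13.65] in goal axes [ 11.1  -11.89 -13.65] rot [ 0.    -0.    -0.001]
```

Emit:
{"method": "apply_moves", "body": {"steps": [[[0,-2.0,-2.3,0,0,0],[0,-2.0,-2.3,0,0,0],[0,-2.0,-2.3,0,0,0],[0,-2.0,-2.3,0,0,0],[0,-2.0,-2.3,0,0,0],[2,-1.9,-2.15,0,0,0],[3,0,0,0,0,0],[3,0,0,0,0,0],[3,0,0,0,0,0],[2.5,0,0,0,0,0],[0,0,0,0,0,0],[0,0,0,0,0,0]]]}}

```text
time: 2.1
ee_pos: [523.0, 157.4, 94.9]
eef_rot: [-1.209, 1.213, 1.212]
wrist_force: [-0.6, 0.3, 0.8]
width: 85.3
```

```bash
python3 -c "
from h import *
plan((525,156,5))
for n in ('side','top'):
  im=get_image(n)[:,:,::-1];o=im[130:250,180:340] if n=='side' else im[190:310,160:320];cv2.imwrite(f'pics/j1{n}.png',cv2.resize(o,None,fx=4,fy=4,interpolation=cv2.INTER_CUBIC))"
```

```text
tool axes cols
 [[-0.004 -1.    -0.   ]
 [-0.002 -0.     1.   ]
 [-1.     0.004 -0.002]]
q [-0.5   0.42  0.23  1.72 -0.11  1.02  1.34] t 2.1 pos [523.  157.4  94.9] F [-0.6  0.3  0.8] w 85.3
world d [  2.   -1.4 -89.9] tool d cm [ 8.99 -0.23 -0.12] in goal axes [ 8.99 -0.2  -0.14] rot [ 0.    -0.002 -0.004]
```

View pics/j1side.png

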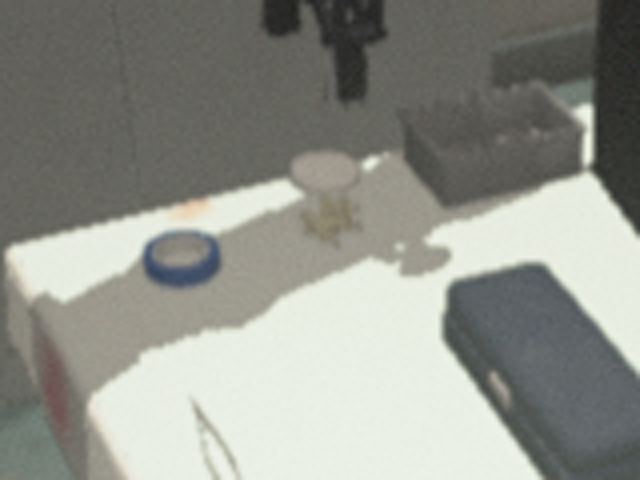

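Emit:
{"method": "apply_moves", "body": {"steps": [[[2,-0.2,-0.13,0,0,0],[2,0,0,0,0,0],[2,0,0,0,0,0],[1.5,0,0,0,0,0],[1.0,0,0,0,0,0],[0.3,0,0,0,0,0],[0,0,0,0,0,0],[0,0,0,0,0,0]]]}}

```text
time: 2.87
ee_pos: [527.8, 156.9, 9.7]
eef_rot: [-1.21, 1.206, 1.208]
wrist_force: [-0.0, -0.6, 0.6]
width: 85.1
```

Emit:
{"method": "apply_moves", "body": {"steps": [[[0,0,0,0,0,0],[0,0,0,0,0,0],[0,0,0,0,0,0],[0,0,0,0,0,0],[0,0,0,0,0,0],[0,0,0,0,0,0],[0,0,0,0,0,0],[0,0,0,0,0,0],[0,0,0,0,0,0],[0,0,0,0,0,0]]], "hand": 255, "grip_force": 25}}

```text
time: 3.7
ee_pos: [527.0, 156.7, 9.0]
eef_rot: [-1.21, 1.208, 1.209]
wrist_force: [-0.8, -0.6, 5.7]
width: 40.6
```

```bash
python3 -c "
from h import *
plan((480,-120,70))"
```

```text
tool axes cols
 [[ 0.001 -1.    -0.   ]
 [ 0.    -0.     1.   ]
 [-1.    -0.001  0.   ]]
q [-0.48  0.54  0.21  1.79 -0.15  0.83  1.38] t 3.7 pos [527.  156.7   9. ] F [-0.8 -0.6  5.7] w 40.6
world d [ -47.  -276.7   61. ] tool d cm [ -6.12   4.7  -27.66] in goal axes [ -6.1    4.7  -27.67] rot [0.    0.    0.001]
```

Emit:
{"method": "apply_moves", "body": {"steps": [[[-1,0,0,0,0,0],[-2,0,0,0,0,0],[-2,0.5,0,0,0,0],[-1,1,-2.0,0,0,0],[0,1,-3,0,0,0],[0,1,-3,0,0,0],[0,1,-3,0,0,0],[0,0.2,-3,0,0,0],[0,0,-3,0,0,0],[0,0,-3,0,0,0],[0,0,-3,0,0,0],[0,0,-2.5,0,0,0]]]}}

```text
time: 4.7
ee_pos: [479.0, -101.0, 68.6]
eef_rot: [-1.209, 1.21, 1.208]
wrist_force: [-0.0, -0.1, -1.2]
width: 40.6
```

Emit:
{"method": "apply_moves", "body": {"steps": [[[0,0,-1.5,0,0,0],[0,0,-0.6,0,0,0],[0,0,0,0,0,0],[0,0,0,0,0,0],[0,0,0,0,0,0]]]}}

```text
time: 5.12
ee_pos: [479.7, -117.3, 68.1]
eef_rot: [-1.21, 1.207, 1.212]
wrist_force: [0.6, 0.2, -0.3]
width: 40.5
```

```bash
python3 -c "
from h import *
plan((480,-120,10))
for n in ('side','top'):
  im=get_image(n)[:,:,::-1];o=im[130:330,210:410] if n=='side' else im[190:310,230:390];cv2.imwrite(f'pics/j2{n}.png',cv2.resize(o,None,fx=3,fy=3,interpolation=cv2.INTER_CUBIC))"
```

```text
tool axes cols
 [[-0.    -1.    -0.003]
 [ 0.001 -0.003  1.   ]
 [-1.     0.     0.001]]
q [-0.05  0.37  0.33  1.89 -0.15  0.91  1.92] t 5.1167 pos [ 479.7 -117.3   68.1] F [ 0.6  0.2 -0.3] w 40.5
world d [  0.3  -2.7 -58.1] tool d cm [ 5.81 -0.03 -0.28] in goal axes [ 5.81 -0.03 -0.27] rot [ 0.003  0.001 -0.   ]
```

View pics/j2side.png

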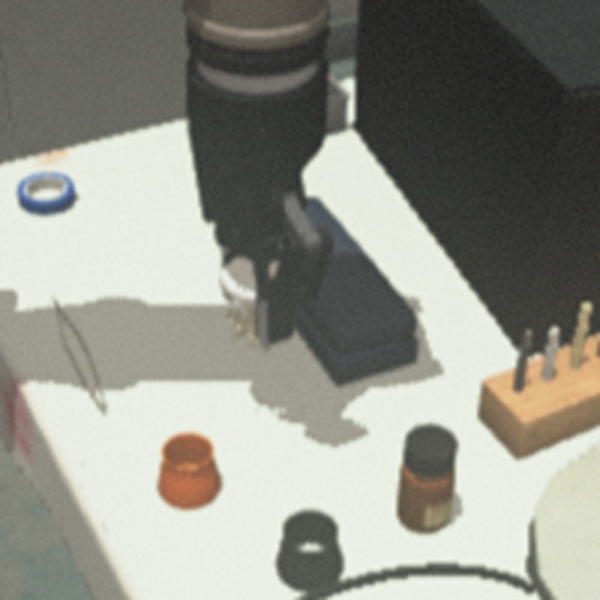

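Emit:
{"method": "apply_moves", "body": {"steps": [[[2,0,-0.3,0,0,0],[2,0,0,0,0,0],[1,0,0,0,0,0],[0.5,0,0,0,0,0],[0.3,0,0,0,0,0],[0,0,0,0,0,0],[0,0,0,0,0,0],[0,0,0,0,0,0]]]}}

```text
time: 5.88
ee_pos: [480.5, -122.6, 11.1]
eef_rot: [-1.211, 1.208, 1.208]
wrist_force: [0.1, 0.2, 0.0]
width: 40.2
```

Emit:
{"method": "apply_moves", "body": {"steps": [[[0.15,0,0,0,0,0],[0.1,0,0,0,0,0],[0,0,0,0,0,0],[0,0,0,0,0,0]]]}}

```text
time: 6.22
ee_pos: [480.5, -122.7, 9.0]
eef_rot: [-1.21, 1.208, 1.208]
wrist_force: [-1.4, 1.7, 5.5]
width: 40.5
```

Emit:
{"method": "apply_moves", "body": {"steps": [[[0,0,0,0,0,0],[0,0,0,0,0,0],[0,0,0,0,0,0],[0,0,0,0,0,0],[0,0,0,0,0,0],[0,0,0,0,0,0],[-1.5,0,0,0,0,0],[-2,0,0,0,0,0],[-2,0,0,0,0,0],[-2.5,0,0,0,0,0],[-2,0,0,0,0,0],[0,0,0,0,0,0]]], "hand": 0}}

```text
time: 7.22
ee_pos: [482.9, -123.5, 112.0]
eef_rot: [-1.215, 1.204, 1.202]
wrist_force: [1.0, 0.2, 0.1]
width: 85.4
```

```bash
python3 -c "
from h import *
plan((522.5,-246.5,90))
for n in ('side',):
  im=get_image(n)[:,:,::-1];o=im[130:330,210:410] if n=='side' else im[190:310,230:390];cv2.imwrite(f'pics/j3{n}.png',cv2.resize(o,None,fx=3,fy=3,interpolation=cv2.INTER_CUBIC))"
```

```text
tool axes cols
 [[ 0.009 -1.    -0.   ]
 [-0.002 -0.     1.   ]
 [-1.    -0.009 -0.002]]
q [-0.06  0.31  0.34  1.84 -0.12  1.    1.9 ] t 7.2167 pos [ 482.9 -123.5  112. ] F [1.  0.2 0.1] w 85.4
world d [  39.6 -123.   -22. ] tool d cm [  2.25  -3.93 -12.3 ] in goal axes [  2.2   -3.96 -12.3 ] rot [ 0.    -0.002  0.009]
```

View pics/j3side.png

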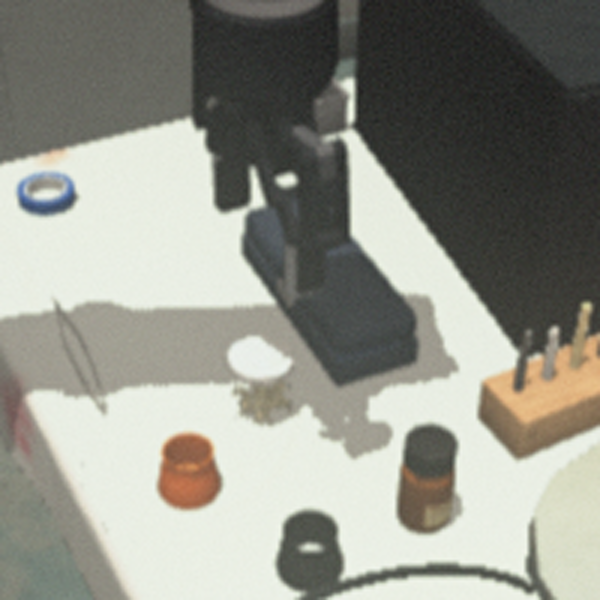

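Emit:
{"method": "apply_moves", "body": {"steps": [[[0,-0.8,-2.4,0,0,0],[0,-0.8,-2.5,0,0,0],[0,-0.8,-2.5,0,0,0],[0,-0.8,-2.5,0,0,0],[0,-0.8,-2.4,0,0,0],[0,0,0,0,0,0],[0,0,0,0,0,0],[0,0,0,0,0,0]]]}}

```text
time: 7.93
ee_pos: [518.7, -244.1, 106.3]
eef_rot: [-1.207, 1.209, 1.213]
wrist_force: [1.1, 1.7, -0.5]
width: 85.3
```

```bash
python3 -c "
from h import *
plan((522.5,-246.5,10))
for n in ('side',):
  im=get_image(n)[:,:,::-1];o=im[180:380,250:450];cv2.imwrite(f'pics/b1{n}.png',cv2.resize(o,None,fx=3,fy=3,interpolation=cv2.INTER_CUBIC))"
```

```text
tool axes cols
 [[-0.003 -1.    -0.001]
 [ 0.002 -0.001  1.   ]
 [-1.     0.003  0.002]]
q [ 0.14  0.47  0.37  1.63 -0.19  1.08  2.14] t 7.9333 pos [ 518.7 -244.1  106.3] F [ 1.1  1.7 -0.5] w 85.3
world d [  3.8  -2.4 -96.3] tool d cm [ 9.63 -0.4  -0.26] in goal axes [ 9.63 -0.38 -0.24] rot [ 0.001  0.002 -0.003]
```

View pics/b1side.png

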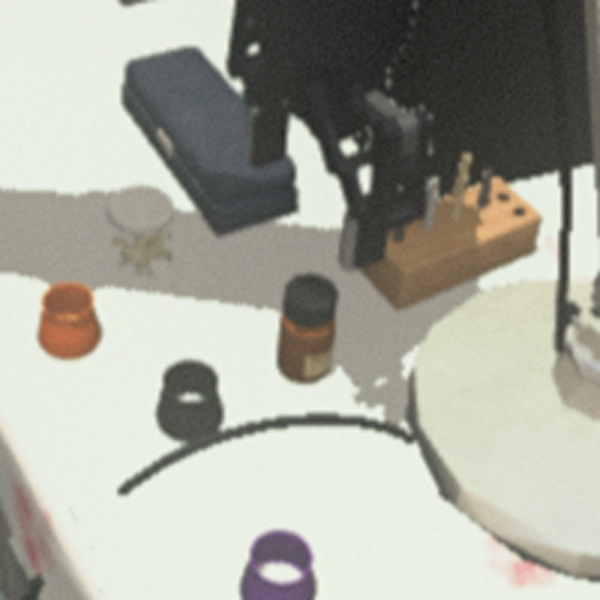

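Emit:
{"method": "apply_moves", "body": {"steps": [[[2,-0.3,-0.25,0,0,0],[2,0,0,0,0,0],[2,0,0,0,0,0],[2,0,0,0,0,0],[1.2,0,0,0,0,0],[0.3,0,0,0,0,0],[0,0,0,0,0,0],[0,0,0,0,0,0]]]}}

```text
time: 8.65
ee_pos: [523.3, -247.8, 13.6]
eef_rot: [-1.211, 1.208, 1.209]
wrist_force: [0.2, -1.0, 0.1]
width: 85.8
```

Emit:
{"method": "apply_moves", "body": {"steps": [[[0,0,0,0,0,0],[0,0,0,0,0,0],[0,0,0,0,0,0],[0,0,0,0,0,0],[0,0,0,0,0,0],[0,0,0,0,0,0],[0,0,0,0,0,0],[0,0,0,0,0,0],[0,0,0,0,0,0],[0,0,0,0,0,0]]], "hand": 255}}

```text
time: 9.48
ee_pos: [523.1, -248.2, 13.4]
eef_rot: [-1.21, 1.209, 1.209]
wrist_force: [-1.2, 0.4, 4.8]
width: 30.6
```

```bash
python3 -c "
from h import *
plan((488,28,110))"
```

```text
tool axes cols
 [[ 0.001 -1.    -0.   ]
 [-0.    -0.     1.   ]
 [-1.    -0.001 -0.   ]]
q [ 0.17  0.59  0.34  1.7  -0.24  0.89  2.18] t 9.4833 pos [ 523.1 -248.2   13.4] F [-1.2  0.4  4.8] w 30.6
world d [-35.1 276.2  96.6] tool d cm [-9.67  3.49 27.62] in goal axes [-9.66  3.51 27.62] rot [ 0.    -0.     0.001]
```

Emit:
{"method": "apply_moves", "body": {"steps": [[[-1,0,0,0,0,0],[-2,0,0,0,0,0],[-2,0,0,0,0,0],[-2,0,0,0,0,0],[-1.5,0.5,1.5,0,0,0],[-0.5,1,3,0,0,0],[0,1,3,0,0,0],[0,1,3,0,0,0],[0,0,3,0,0,0],[0,0,3,0,0,0],[0,0,3,0,0,0],[0,0,3,0,0,0]]]}}

```text
time: 10.48
ee_pos: [486.8, -21.7, 102.9]
eef_rot: [-1.209, 1.21, 1.209]
wrist_force: [1.2, -0.3, -0.2]
width: 30.2
```

Emit:
{"method": "apply_moves", "body": {"steps": [[[0,0,3,0,0,0],[0,0,1.5,0,0,0],[0,0,0.6,0,0,0],[0,0,0,0,0,0],[0,0,0,0,0,0]]]}}

```text
time: 10.9
ee_pos: [487.4, 26.6, 102.8]
eef_rot: [-1.21, 1.211, 1.208]
wrist_force: [0.6, -1.3, -0.8]
width: 30.2
```

```bash
python3 -c "
from h import *
plan((488,28,14))
for n in ('side',):
  im=get_image(n)[:,:,::-1];o=im[100:300,180:380];cv2.imwrite(f'pics/b2{n}.png',cv2.resize(o,None,fx=3,fy=3,interpolation=cv2.INTER_CUBIC))"
```

```text
tool axes cols
 [[-0.    -1.     0.001]
 [-0.001  0.001  1.   ]
 [-1.     0.    -0.001]]
q [-0.32  0.31  0.28  1.87 -0.1   0.98  1.57] t 10.9 pos [487.4  26.6 102.8] F [ 0.6 -1.3 -0.8] w 30.2
world d [  0.6   1.4 -88.8] tool d cm [ 8.88 -0.06  0.15] in goal axes [ 8.88 -0.06  0.14] rot [-0.001 -0.001 -0.   ]
```

View pics/b2side.png

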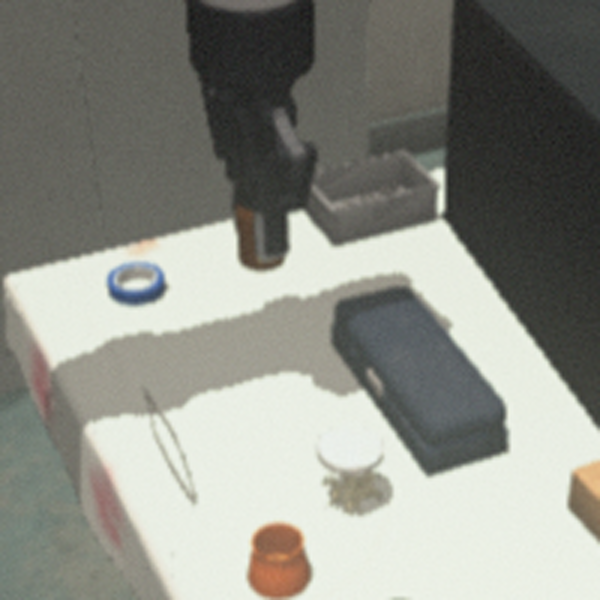

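Emit:
{"method": "apply_moves", "body": {"steps": [[[2,0,0.15,0,0,0],[2,0,0,0,0,0],[2,0,0,0,0,0],[1.5,0,0,0,0,0],[0.7,0,0,0,0,0],[0.4,0,0,0,0,0],[0.2,0,0,0,0,0],[0,0,0,0,0,0],[0,0,0,0,0,0]]]}}

```text
time: 11.7
ee_pos: [488.4, 29.2, 15.6]
eef_rot: [-1.21, 1.208, 1.208]
wrist_force: [-0.2, -0.6, -0.5]
width: 30.1
```

Emit:
{"method": "apply_moves", "body": {"steps": [[[0.15,0,0,0,0,0],[0.1,0,0,0,0,0],[0,0,0,0,0,0],[0,0,0,0,0,0]]]}}

```text
time: 12.03
ee_pos: [488.5, 29.6, 13.3]
eef_rot: [-1.21, 1.207, 1.208]
wrist_force: [-1.8, -0.2, 5.6]
width: 30.5
```

Emit:
{"method": "apply_moves", "body": {"steps": [[[0,0,0,0,0,0],[0,0,0,0,0,0],[0,0,0,0,0,0],[0,0,0,0,0,0],[0,0,0,0,0,0],[0,0,0,0,0,0],[-1.5,0,0,0,0,0],[-2,0,0,0,0,0],[-2.5,0,0,0,0,0],[-3,0,0,0,0,0],[-2,0,0,0,0,0],[0,0,0,0,0,0]]], "hand": 0}}

```text
time: 13.03
ee_pos: [491.3, 29.7, 126.9]
eef_rot: [-1.213, 1.201, 1.203]
wrist_force: [0.8, 0.6, 0.3]
width: 85.2
```

```bash
python3 -c "
from h import *
plan((435,158,60))
for n in ('side',):
  im=get_image(n)[:,:,::-1];o=im[130:280,190:340];cv2.imwrite(f'pics/b3{n}.png',cv2.resize(o,None,fx=4,fy=4,interpolation=cv2.INTER_CUBIC))"
```

```text
tool axes cols
 [[ 0.01  -1.    -0.   ]
 [ 0.001 -0.     1.   ]
 [-1.    -0.01   0.001]]
q [-0.33  0.28  0.29  1.84 -0.09  1.03  1.56] t 13.0333 pos [491.3  29.7 126.9] F [0.8 0.6 0.3] w 85.2
world d [-56.3 128.3 -66.9] tool d cm [ 6.65  5.69 12.82] in goal axes [ 6.69  5.63 12.83] rot [0.    0.001 0.01 ]
```

View pics/b3side.png

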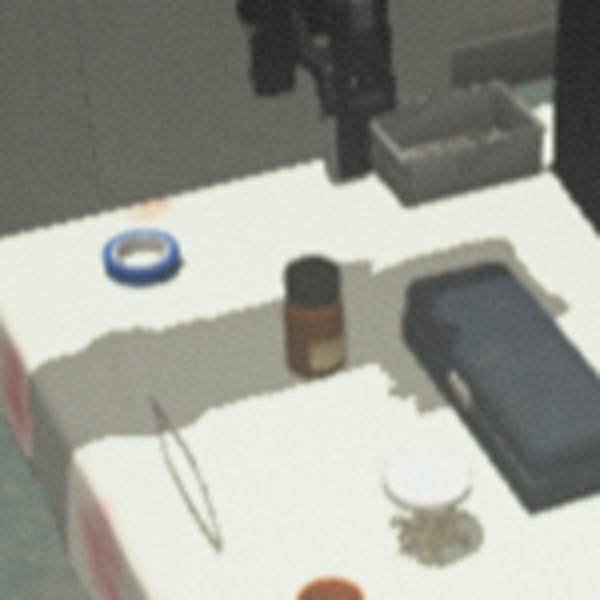

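Emit:
{"method": "apply_moves", "body": {"steps": [[[0,1,2.2,0,0,0],[0,1,2.2,0,0,0],[0,1,2.2,0,0,0],[0,1,2.2,0,0,0],[0,1,2.2,0,0,0],[2,0.65,1.8,0,0,0],[2.5,0,0,0,0,0],[2,0,0,0,0,0],[0.5,0,0,0,0,0],[0,0,0,0,0,0],[0,0,0,0,0,0]]]}}

```text
time: 14.0
ee_pos: [430.9, 157.0, 52.1]
eef_rot: [-1.209, 1.21, 1.209]
wrist_force: [0.1, 0.4, 0.8]
width: 85.5
```

```bash
python3 -c "
from h import *
plan((435,158,0))
for n in ('side',):
  im=get_image(n)[:,:,::-1];o=im[130:250,180:300];cv2.imwrite(f'pics/t1{n}.png',cv2.resize(o,None,fx=4,fy=4,interpolation=cv2.INTER_CUBIC))"
```

```text
tool axes cols
 [[-0.001 -1.     0.   ]
 [-0.001  0.     1.   ]
 [-1.     0.001 -0.001]]
q [-0.55  0.32  0.19  1.99 -0.08  0.83  1.26] t 14.0 pos [430.9 157.   52.1] F [0.1 0.4 0.8] w 85.5
world d [  4.1   1.  -52.1] tool d cm [ 5.21 -0.41  0.1 ] in goal axes [ 5.21 -0.41  0.1 ] rot [-0.    -0.001 -0.001]
```

View pics/t1side.png

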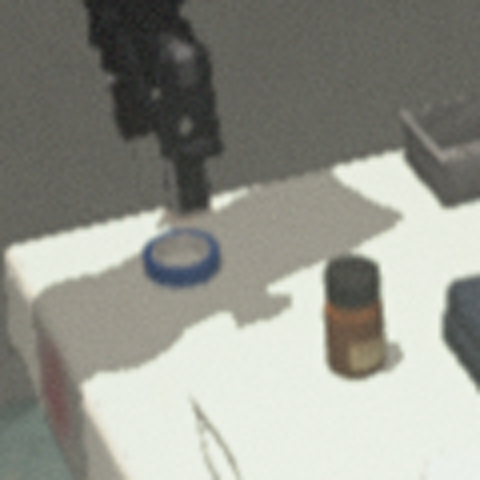

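Emit:
{"method": "apply_moves", "body": {"steps": [[[2,-0.35,0.1,0,0,0],[1.5,0,0,0,0,0],[1,0,0,0,0,0],[0.5,0,0,0,0,0],[0.1,0,0,0,0,0],[0,0,0,0,0,0],[0,0,0,0,0,0]]]}}

```text
time: 14.63
ee_pos: [435.3, 158.7, 2.1]
eef_rot: [-1.21, 1.207, 1.208]
wrist_force: [0.5, 0.0, 0.5]
width: 85.4
```

Emit:
{"method": "apply_moves", "body": {"steps": [[[0,0,0,0,0,0],[0,0,0,0,0,0],[0,0,0,0,0,0],[0,0,0,0,0,0],[0,0,0,0,0,0],[0,0,0,0,0,0],[0,0,0,0,0,0],[0,0,0,0,0,0],[0,0,0,0,0,0],[0,0,0,0,0,0]]], "hand": 255}}

```text
time: 15.47
ee_pos: [434.8, 158.6, 1.9]
eef_rot: [-1.209, 1.208, 1.209]
wrist_force: [-1.5, -0.9, 4.4]
width: 42.8
```

```bash
python3 -c "
from h import *
plan((485,-46,100))
for n in ('side',):
  im=get_image(n)[:,:,::-1];o=im[130:250,180:300];cv2.imwrite(f'pics/t2{n}.png',cv2.resize(o,None,fx=4,fy=4,interpolation=cv2.INTER_CUBIC))"
```

```text
tool axes cols
 [[ 0.001 -1.    -0.   ]
 [ 0.    -0.     1.   ]
 [-1.    -0.001  0.   ]]
q [-0.53  0.41  0.18  2.02 -0.11  0.71  1.29] t 15.4667 pos [434.8 158.6   1.9] F [-1.5 -0.9  4.4] w 42.8
world d [  50.2 -204.6   98.1] tool d cm [ -9.82  -5.02 -20.46] in goal axes [ -9.81  -5.02 -20.46] rot [0.    0.    0.001]
```

View pics/t2side.png

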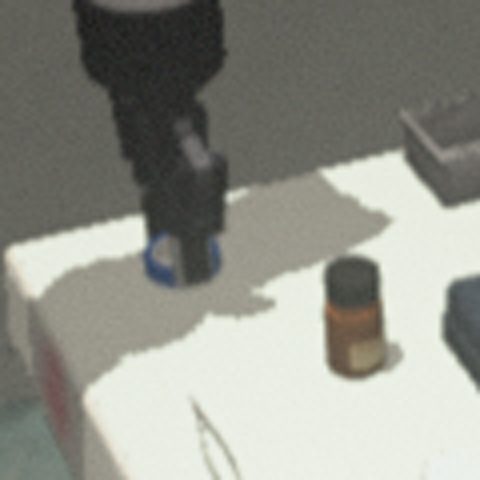

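Emit:
{"method": "apply_moves", "body": {"steps": [[[-1,0,0,0,0,0],[-2,0,0,0,0,0],[-2,0,0,0,0,0],[-2.5,0,0,0,0,0],[-2,-0.5,-1.5,0,0,0],[-0.3,-1,-3,0,0,0],[0,-1,-3,0,0,0],[0,-1,-3,0,0,0],[0,-1,-3,0,0,0],[0,-0.4,-3,0,0,0],[0,0,-2.5,0,0,0],[0,0,-1.5,0,0,0]]]}}

```text
time: 16.52
ee_pos: [483.4, -50.7, 99.8]
eef_rot: [-1.208, 1.213, 1.205]
wrist_force: [-0.8, 0.3, -0.3]
width: 42.9
```

Emit:
{"method": "apply_moves", "body": {"steps": [[[0,0,0,0,0,0],[0,0,0,0,0,0],[0,0,0,0,0,0]]]}}

```text
time: 16.77
ee_pos: [483.5, -44.9, 99.3]
eef_rot: [-1.209, 1.208, 1.211]
wrist_force: [0.3, 0.2, -1.1]
width: 42.4
```

```bash
python3 -c "
from h import *
plan((485,-46,2))
for n in ('side','top'):
  im=get_image(n)[:,:,::-1];o=im[130:280,210:360] if n=='side' else im[190:310,230:390];cv2.imwrite(f'pics/t3{n}.png',cv2.resize(o,None,fx=4,fy=4,interpolation=cv2.INTER_CUBIC))"
```

```text
tool axes cols
 [[-0.    -1.    -0.002]
 [ 0.001 -0.002  1.   ]
 [-1.     0.     0.001]]
q [-0.2   0.31  0.31  1.88 -0.12  0.97  1.74] t 16.7667 pos [483.5 -44.9  99.3] F [ 0.3  0.2 -1.1] w 42.4
world d [  1.5  -1.1 -97.3] tool d cm [ 9.73 -0.15 -0.12] in goal axes [ 9.73 -0.15 -0.11] rot [ 0.002  0.001 -0.   ]
```

View pics/t3side.png

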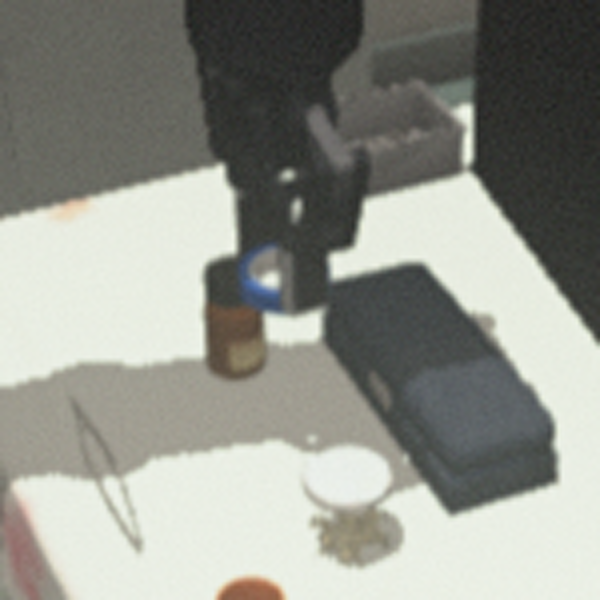

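View pics/t3top.png

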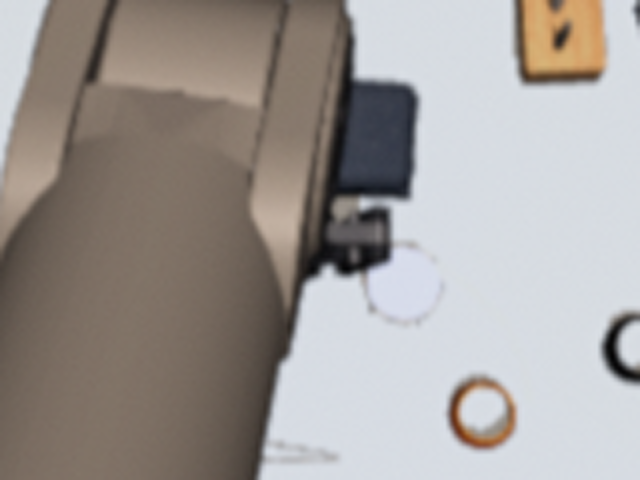

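```bash
python3 -c "
from h import *
C=np.array([565,-50]);M=R.from_euler('z',-.048).as_matrix()[:2,:2]
def f(n,u,z):
  p=cast(n,u,z);print(p.round(1),(M.T@(p-C)).round(1))
f('top',(402/4+229.5,283/4+189.5),44)
f('side',(347/4+209.5,477/4+129.5),44)
f('side',(313/4+189.5,277/4+129.5),62);f('side',(316/4+189.5,360/4+129.5),0)
"
```

```text
[ 478.9 -121.5] [-82.6 -75.5]
[ 478.3 -123.2] [-83.1 -77.3]
[486.4  24.4] [-82.1  70.6]
[490.   35.1] [-79.   81.4]
```

Emit:
{"method": "apply_moves", "body": {"steps": [[[2,-0.1,-0.1,0,0,0],[2,0,0,0,0,0],[2,0,0,0,0,0],[1.8,0,0,0,0,0],[1,0,0,0,0,0],[0.4,0,0,0,0,0],[0.2,0,0,0,0,0],[0,0,0,0,0,0],[0,0,0,0,0,0]]]}}

```text
time: 17.62
ee_pos: [485.6, -47.4, 6.2]
eef_rot: [-1.211, 1.207, 1.208]
wrist_force: [-0.2, 0.6, -0.3]
width: 42.5
```

Jar and bottle are both well inside their windows. Lower the last few mm and release with a limited opening.

Emit:
{"method": "apply_moves", "body": {"steps": [[[0.2,0,0,0,0,0],[0.15,0,0,0,0,0],[0.1,0,0,0,0,0],[0,0,0,0,0,0],[0,0,0,0,0,0]]]}}

```text
time: 18.03
ee_pos: [485.2, -47.5, 1.9]
eef_rot: [-1.21, 1.208, 1.209]
wrist_force: [-1.7, 1.2, 5.3]
width: 42.8
```

Emit:
{"method": "apply_moves", "body": {"steps": [[[0,0,0,0,0,0],[0,0,0,0,0,0],[0,0,0,0,0,0],[0,0,0,0,0,0],[0,0,0,0,0,0]]], "hand": 85}}

```text
time: 18.45
ee_pos: [484.4, -47.5, 0.6]
eef_rot: [-1.209, 1.209, 1.21]
wrist_force: [0.1, -0.1, 0.3]
width: 57.1
```

Emit:
{"method": "apply_moves", "body": {"steps": [[[-1,0,0,0,0,0],[-2,0,0,0,0,0],[-2.5,0,0,0,0,0],[-3,0,0,0,0,0],[-2,0,-2,0,0,0],[0,0,-4,0,0,0],[0,0,-4,0,0,0],[0,0.5,-4,0,0,0],[0,1,-3,0,0,0],[0,1,-2,0,0,0],[0,0.8,-1,0,0,0],[0,0,0,0,0,0]]]}}

```text
time: 19.45
ee_pos: [448.9, -251.8, 106.6]
eef_rot: [-1.205, 1.215, 1.203]
wrist_force: [-0.6, -0.0, -0.5]
width: 57.0
```

```bash
python3 -c "
from h import *
plan((445.5,-252,60))
for n in ('side','top'):
  im=get_image(n)[:,:,::-1];o=im[170:330,230:390] if n=='side' else im[190:310,230:390];cv2.imwrite(f'pics/t4{n}.png',cv2.resize(o,None,fx=4,fy=4,interpolation=cv2.INTER_CUBIC))"
```

```text
tool axes cols
 [[-0.001 -1.     0.007]
 [-0.002  0.007  1.   ]
 [-1.     0.001 -0.002]]
q [ 0.15  0.36  0.41  1.8  -0.16  1.01  2.19] t 19.45 pos [ 448.9 -251.8  106.6] F [-0.6 -0.  -0.5] w 57.0
world d [ -3.4  -0.2 -46.6] tool d cm [ 4.66  0.34 -0.01] in goal axes [ 4.66  0.34 -0.02] rot [-0.007 -0.002 -0.001]
```

View pics/t4side.png

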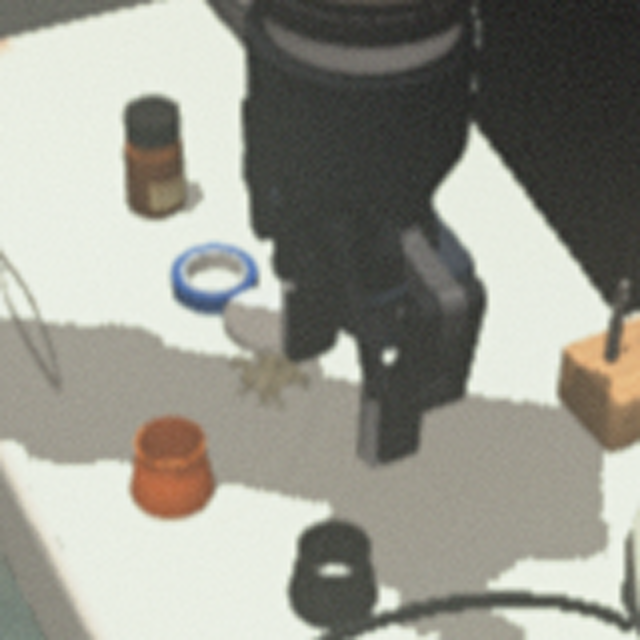

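View pics/t4top.png

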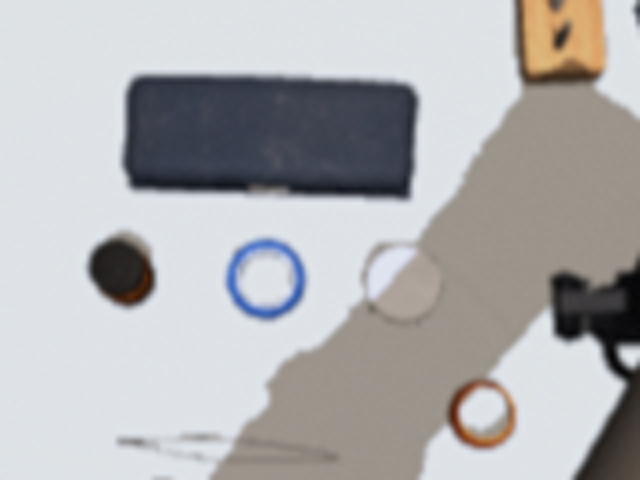

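Emit:
{"method": "apply_moves", "body": {"steps": [[[0,0,0,0.12,0,0],[0,0,0,0.12,0,0],[0,0,0,0.12,0,0],[0,0,0,0.12,0,0],[0,0,0,0.12,0,0],[0,0,0,0.12,0,0],[0,0,0,0.12,0,0],[0,0,0,0.12,0,0],[0,0,0,0.12,0,0],[0,0,0,0.12,0,0],[0,0,0,0.12,0,0],[0,0,0,0.12,0,0]]]}}

```text
time: 20.55
ee_pos: [453.2, -244.7, 105.8]
eef_rot: [-0.101, 1.568, 0.103]
wrist_force: [0.5, -0.1, -0.2]
width: 57.1
```

Emit:
{"method": "apply_moves", "body": {"steps": [[[0,0,0,0.12,0,0],[0,0,0,0.01,0,0],[0,0,0,0,0,0],[0,0,0,0,0,0]]]}}

```text
time: 20.88
ee_pos: [452.4, -246.1, 105.8]
eef_rot: [-0.004, 1.571, 0.005]
wrist_force: [-0.1, 0.5, -0.4]
width: 57.5
```

```bash
python3 -c "
from h import *
plan((445.5,-252,3),-np.pi/2)
im=cv2.imread('pics/t4top.png')
print('tape',cast('top',(266/4+229.5,279/4+189.5),11))
im=get_image('side')[:,:,::-1];cv2.imwrite('pics/l1.png',cv2.resize(im[220:340,260:380],None,fx=4,fy=4,interpolation=cv2.INTER_CUBIC))
"
```

```text
tool axes cols
 [[ 0.    -0.006  1.   ]
 [ 0.001  1.     0.006]
 [-1.     0.001  0.   ]]
q [-0.1   0.42  0.74  1.81 -0.33  1.04  0.77] t 20.8833 pos [ 452.4 -246.1  105.8] F [-0.1  0.5 -0.4] w 57.5
world d [  -6.9   -5.9 -102.8] tool d cm [10.28 -0.59 -0.7 ] in goal axes [10.28 -0.59 -0.69] rot [ 0.006  0.    -0.001]
tape [485.77897402 -47.34878245]
```

View pics/l1.png

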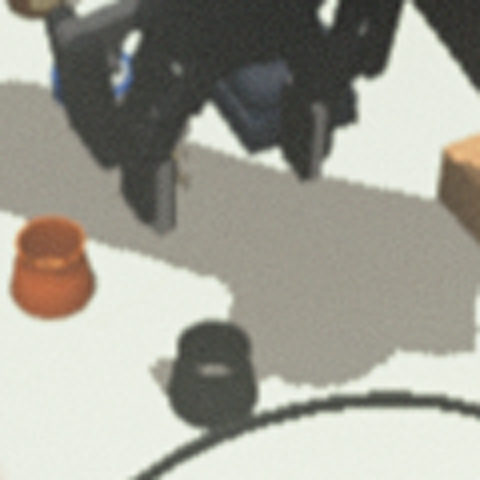

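Emit:
{"method": "apply_moves", "body": {"steps": [[[2,-0.6,-0.7,0,0,0],[2,0,0,0,0,0],[2,0,0,0,0,0],[2,0,0,0,0,0],[1.5,0,0,0,0,0],[0.6,0,0,0,0,0],[0,0,0,0,0,0],[0,0,0,0,0,0],[0,0,0,0,0,0]]]}}

```text
time: 21.68
ee_pos: [445.6, -254.1, 5.9]
eef_rot: [-0.002, 1.569, 0.0]
wrist_force: [-0.8, -0.4, -0.4]
width: 57.0
```

```bash
python3 -c "
from h import *
plan((445.5,-252,3),-np.pi/2)
im=get_image('side')[:,:,::-1];cv2.imwrite('pics/l2.png',cv2.resize(im[240:340,260:380],None,fx=4,fy=4,interpolation=cv2.INTER_CUBIC))
"
```

```text
tool axes cols
 [[ 0.002 -0.002  1.   ]
 [-0.001  1.     0.002]
 [-1.    -0.001  0.002]]
q [-0.01  0.56  0.66  1.9  -0.45  0.83  0.89] t 21.6833 pos [ 445.6 -254.1    5.9] F [-0.8 -0.4 -0.4] w 57.0
world d [-0.1  2.1 -2.9] tool d cm [ 0.29  0.21 -0.01] in goal axes [ 0.29  0.21 -0.01] rot [0.002 0.002 0.001]
```

View pics/l2.png

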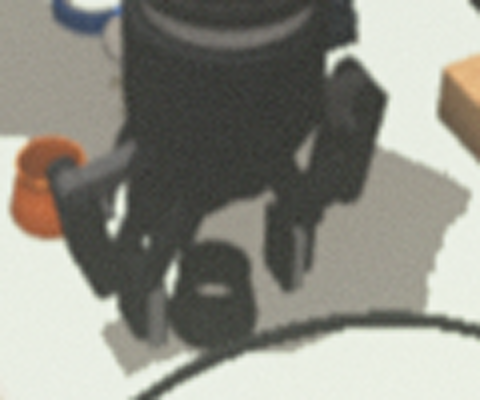

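Emit:
{"method": "apply_moves", "body": {"steps": [[[0.2,0.2,0,0,0,0],[0,0,0,0,0,0],[0,0,0,0,0,0],[0,0,0,0,0,0]]]}}

```text
time: 22.07
ee_pos: [444.8, -251.5, 3.0]
eef_rot: [-0.001, 1.57, 0.001]
wrist_force: [0.5, 1.3, -0.6]
width: 56.5
```

Emit:
{"method": "apply_moves", "body": {"steps": [[[0,0,0,0,0,0],[0,0,0,0,0,0],[0,0,0,0,0,0],[0,0,0,0,0,0],[0,0,0,0,0,0],[0,0,0,0,0,0]]], "hand": 255}}

```text
time: 22.57
ee_pos: [444.8, -251.6, 3.0]
eef_rot: [-0.001, 1.57, 0.001]
wrist_force: [-0.2, 0.0, 2.6]
width: 36.5
```

Emit:
{"method": "apply_moves", "body": {"steps": [[[-1,0,0,0,0,0],[-2,0,0,0,0,0],[-2,0,0,0,0,0],[-2.5,0,0,0,0,0],[-2,0,0,0,0,0],[0,0,0,0,0,0],[0,0,0,0,0,0],[0,0,0,0,0,0]]]}}

```text
time: 23.23
ee_pos: [444.1, -250.9, 97.3]
eef_rot: [-0.0, 1.572, 0.002]
wrist_force: [0.1, 0.7, -0.9]
width: 36.3
```

```bash
python3 -c "
from h import *
plan((485.5,-47.5,100),-np.pi/2)
im=get_image('side')[:,:,::-1];cv2.imwrite('pics/l3.png',cv2.resize(im[200:340,230:390],None,fx=4,fy=4,interpolation=cv2.INTER_CUBIC))
"
```

```text
tool axes cols
 [[-0.001 -0.001  1.   ]
 [ 0.001  1.     0.001]
 [-1.     0.001 -0.001]]
q [-0.09  0.42  0.75  1.83 -0.33  1.02  0.79] t 23.2333 pos [ 444.1 -250.9   97.3] F [ 0.1  0.7 -0.9] w 36.3
world d [ 41.4 203.4   2.7] tool d cm [-0.26 20.34  4.17] in goal axes [-0.27 20.34  4.14] rot [ 0.001 -0.001 -0.001]
```

View pics/l3.png

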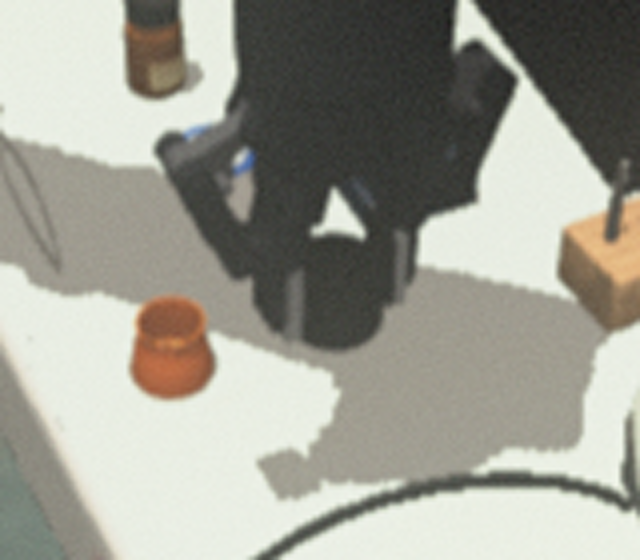

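Emit:
{"method": "apply_moves", "body": {"steps": [[[0,1.2,0.2,0,0,0],[0,2.2,0.5,0,0,0],[0,2.6,0.5,0,0,0],[0,2.6,0.5,0,0,0],[0,2.6,0.5,0,0,0],[0,2.6,0.5,0,0,0],[0,2.5,0.5,0,0,0],[0,2.0,0.5,0,0,0],[0,1.4,0.3,0,0,0],[0,0.6,0.15,0,0,0],[0,0,0,0,0,0],[0,0,0,0,0,0]]]}}

```text
time: 24.28
ee_pos: [485.1, -49.3, 97.1]
eef_rot: [-0.001, 1.572, -0.0]
wrist_force: [0.1, -0.1, -0.6]
width: 36.1
```

Emit:
{"method": "apply_moves", "body": {"steps": [[[0,0,0,0,0,0],[0,0,0,0,0,0],[0,0,0,0,0,0]]]}}

```text
time: 24.53
ee_pos: [485.6, -49.9, 97.8]
eef_rot: [0.001, 1.571, -0.001]
wrist_force: [-0.5, 0.9, -0.2]
width: 36.4
```

```bash
python3 -c "
from h import *
plan((485.5,-47.5,15.5),-np.pi/2)
im=get_image('side')[:,:,::-1];cv2.imwrite('pics/l4.png',cv2.resize(im[150:280,220:370],None,fx=4,fy=4,interpolation=cv2.INTER_CUBIC))
"
```

```text
tool axes cols
 [[-0.     0.001  1.   ]
 [-0.     1.    -0.001]
 [-1.    -0.    -0.   ]]
q [-0.5   0.37  0.71  1.89 -0.28  0.99  0.34] t 24.5333 pos [485.6 -49.9  97.8] F [-0.5  0.9 -0.2] w 36.4
world d [ -0.1   2.4 -82.3] tool d cm [ 8.23  0.24 -0.01] in goal axes [ 8.23  0.24 -0.01] rot [-0.001 -0.     0.   ]
```

View pics/l4.png

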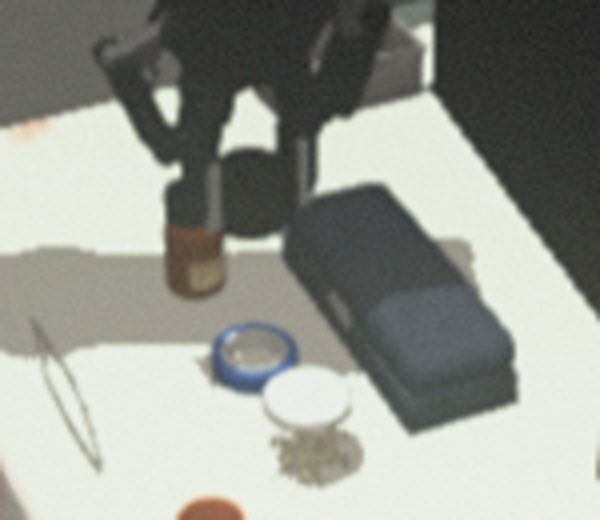

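Emit:
{"method": "apply_moves", "body": {"steps": [[[1.5,0.2,0,0,0,0],[2,0,0,0,0,0],[1.5,0,0,0,0,0],[1.2,0,0,0,0,0],[0.6,0,0,0,0,0],[0.2,0,0,0,0,0],[0,0,0,0,0,0],[0,0,0,0,0,0],[0,0,0,0,0,0]]]}}

```text
time: 25.33
ee_pos: [486.7, -46.7, 28.6]
eef_rot: [-0.001, 1.569, 0.001]
wrist_force: [-0.3, 0.3, 0.1]
width: 36.3
```

```bash
python3 -c "
from h import *
plan((485.5,-47.5,15.5),-np.pi/2)
im=get_image('side')[:,:,::-1];cv2.imwrite('pics/l5.png',cv2.resize(im[190:280,240:360],None,fx=6,fy=6,interpolation=cv2.INTER_CUBIC))
"
```

```text
tool axes cols
 [[ 0.002 -0.001  1.   ]
 [ 0.     1.     0.001]
 [-1.     0.     0.002]]
q [-0.45  0.47  0.65  1.95 -0.38  0.84  0.41] t 25.3333 pos [486.7 -46.7  28.6] F [-0.3  0.3  0.1] w 36.3
world d [ -1.2  -0.8 -13.1] tool d cm [ 1.31 -0.08 -0.13] in goal axes [ 1.31 -0.08 -0.12] rot [ 0.001  0.002 -0.   ]
```

View pics/l5.png

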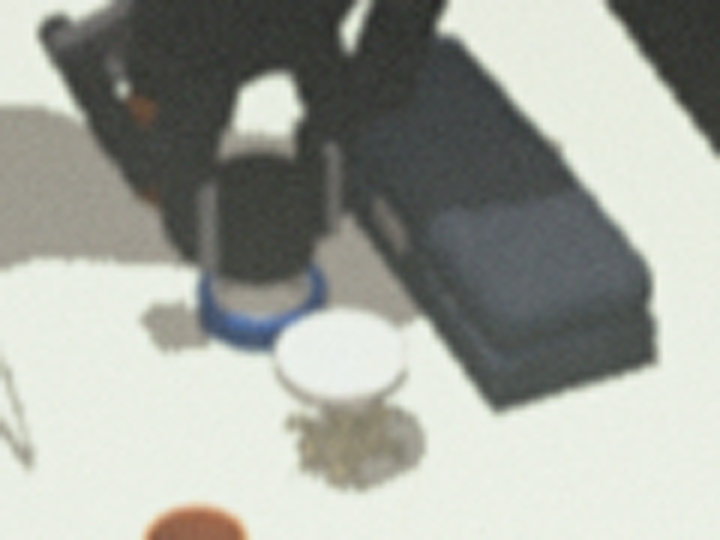

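Emit:
{"method": "apply_moves", "body": {"steps": [[[0.6,0,0,0,0,0],[0.4,0,0,0,0,0],[0.2,0,0,0,0,0],[0,0,0,0,0,0],[0,0,0,0,0,0]]]}}

```text
time: 25.8
ee_pos: [485.7, -46.5, 15.6]
eef_rot: [-0.001, 1.571, 0.001]
wrist_force: [0.1, 0.4, 0.2]
width: 35.8
```

```bash
python3 -c "
from h import *
plan((485.5,-47.5,15.5),-np.pi/2)
im=get_image('side')[:,:,::-1];cv2.imwrite('pics/l6.png',cv2.resize(im[190:280,240:360],None,fx=6,fy=6,interpolation=cv2.INTER_CUBIC))
"
```

```text
tool axes cols
 [[-0.001 -0.001  1.   ]
 [-0.     1.     0.001]
 [-1.    -0.    -0.001]]
q [-0.43  0.49  0.64  1.96 -0.4   0.81  0.43] t 25.8 pos [485.7 -46.5  15.6] F [0.1 0.4 0.2] w 35.8
world d [-0.2 -1.  -0.1] tool d cm [ 0.01 -0.1  -0.02] in goal axes [ 0.01 -0.1  -0.02] rot [ 0.001 -0.001  0.   ]
```

View pics/l6.png

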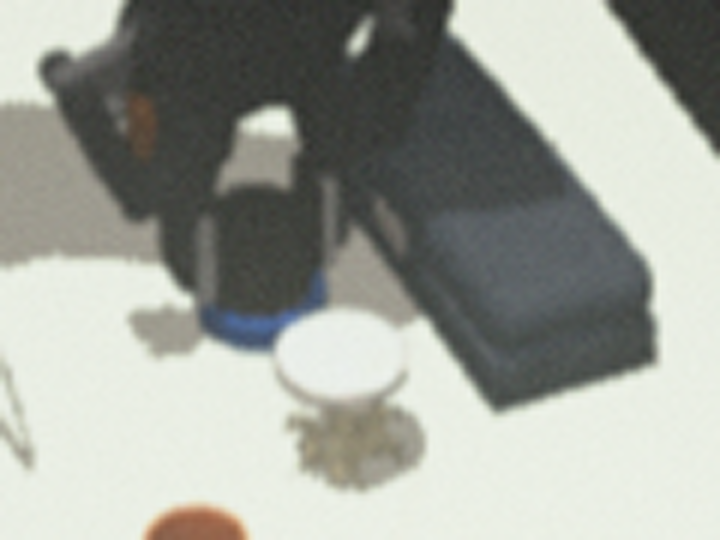

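Emit:
{"method": "apply_moves", "body": {"steps": [[[0.08,0,0,0,0,0],[0,0,0,0,0,0],[0,0,0,0,0,0],[0,0,0,0,0,0]]]}}

```text
time: 26.18
ee_pos: [486.0, -46.5, 15.0]
eef_rot: [-0.001, 1.571, 0.001]
wrist_force: [0.2, -0.7, 0.3]
width: 36.2
```

Emit:
{"method": "apply_moves", "body": {"steps": [[[0,0,0,0,0,0],[0,0,0,0,0,0],[0,0,0,0,0,0],[0,0,0,0,0,0],[0,0,0,0,0,0]]], "hand": 110}}

```text
time: 26.6
ee_pos: [485.9, -46.4, 15.0]
eef_rot: [-0.001, 1.571, 0.001]
wrist_force: [0.0, -0.1, -1.0]
width: 48.5
```

Emit:
{"method": "apply_moves", "body": {"steps": [[[-0.5,0,0,0,0,0],[-1,0,0,0,0,0],[-2,0,0,0,0,0],[-3,0,0,0,0,0],[-3,0,0,0,0,0],[-2.5,0,-1,0,0,0],[0,3,-3,0,0,0],[0,4,0,0,0,0],[0,4,0,0,0,0],[0,4,0,0,0,0],[0,4,0,0,0,0],[0,3,0,0,0,0]]]}}

```text
time: 27.6
ee_pos: [445.8, 177.1, 136.2]
eef_rot: [-0.001, 1.57, 0.005]
wrist_force: [0.8, -0.3, -0.6]
width: 49.2
```

```bash
python3 -c "
from h import *
plan((485.5,-47.5,15.5),-np.pi/2)
im=get_image('side')[:,:,::-1];cv2.imwrite('pics/fs.png',im);cv2.imwrite('pics/f1.png',cv2.resize(im[150:290,220:370],None,fx=4,fy=4,interpolation=cv2.INTER_CUBIC))
im=get_image('top')[:,:,::-1];cv2.imwrite('pics/ft.png',im);cv2.imwrite('pics/f2.png',cv2.resize(im[150:320,170:420],None,fx=3.2,fy=3.2,interpolation=cv2.INTER_CUBIC))
"
```

```text
tool axes cols
 [[ 0.001 -0.004  1.   ]
 [ 0.003  1.     0.004]
 [-1.     0.003  0.001]]
q [-0.93  0.28  0.63  1.86 -0.19  1.06 -0.22] t 27.6 pos [445.8 177.1 136.2] F [ 0.8 -0.3 -0.6] w 49.2
world d [  39.7 -224.6 -120.7] tool d cm [ 12.01 -22.5    3.86] in goal axes [ 12.07 -22.46   3.97] rot [ 0.004  0.001 -0.003]
```

View pics/f1.png

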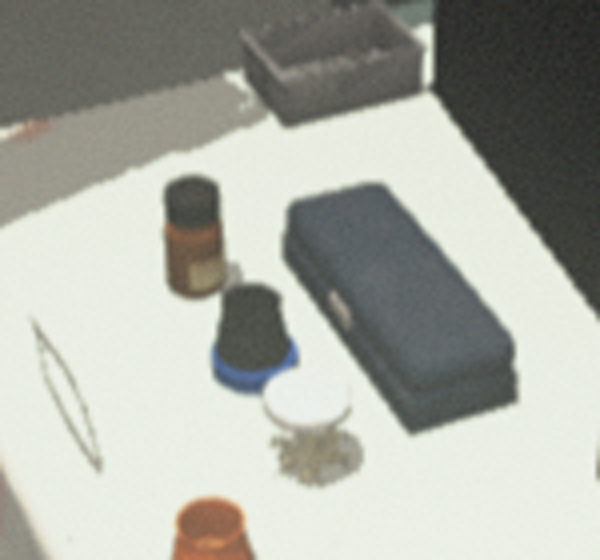

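View pics/f2.png

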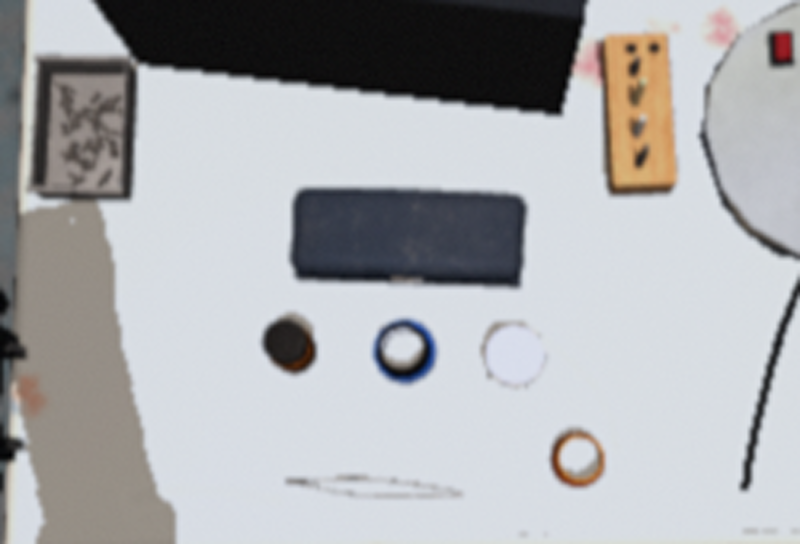

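```bash
python3 -c "
from h import *
C=np.array([565,-50]);M=R.from_euler('z',-.048).as_matrix()[:2,:2]
def f(k,u,v,z):
  p=cast('top',(u/3.2+169.5,v/3.2+149.5),z);print(k,p.round(1),(M.T@(p-C)).round(1))
f('tape',405,350.5,11);f('loupe top',403,347,43);f('bottle',289,342,62);f('jar',514,353,44)
print(sign_off(), state()['time'])"
```

```text
tape [486.3 -47.5] [-78.8  -1.3]
loupe top [484.9 -47.5] [-80.2  -1.3]
bottle [486.8  26.7] [-81.8  72.8]
jar [ 479.8 -121.7] [-81.6 -75.8]
the job is handed in; nothing more can be done
the job is handed in; nothing more can be done
```

The row is set out as asked and the job is handed in at about 28 s of the 106 s. I measured everything once more in the top image before handing in.

| Item | In front of the case centre | Along the case (+ toward the bin) | Allowed |
|---|---|---|---|
| Bottle | 82 mm | +73 mm | 60–102 mm, 52–96 mm |
| Tape roll | 79 mm | −1 mm | 60–102 mm, within 15 mm |
| Jar | 82 mm | −76 mm | 60–102 mm, 52–96 mm |

- **Loupe:** the black one stands rim down on the tape roll, about 1–2 mm off its centre (10 mm allowed).
- **Upright and clear:** in both last images the bottle, jar and loupe stand upright. The arm was well clear of everything when I handed in.
- **Not to be disturbed:** by eye, the bin, tool block and tweezers look unmoved in the images. I did not measure their shift.
- **Disagreement:** the top-view and side-view estimates differed by up to about 10 mm. The worst was the bottle, read along the case from its cap and its base in the side view. All readings were still inside the allowed ranges.

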